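# Load the tape feeder and hold its enabling button

## Robot

A 6-joint arm with a two-finger parallel gripper is mounted at the origin on a cart in front of the work surface, level with it; the furniture and walls round the work are solid. World frame = base frame: x ahead of the robot, y to its left, z up, the work surface at z = 0. Lengths are in m, angles in degrees, forces in N, time in s.
With the tool pointing down it reaches from about 0.375 to 0.975 m from the base axis. Payload 3.8 kg.
Tool frame: the origin (TCP) lies midway between the tips of the shut fingers; the grasp point (between the pads) lies 19 mm behind it (ctrl.grip_depth is the z of the grasp point in the tool frame, in m); z points along the fingers, y is the line along which they close (so a half turn about z gives the same grasp; the last joint's range is limited). The gripper opens to 85 mm and grips with 20 to 120 N. Pads are 22 mm wide; open, the fingers measure 114 mm over their backs; the gripper's body (76 mm by 85 mm) begins 54 mm behind the grasp point. The pads swing forward as they close: fully open they stand 13 mm farther back than shut.
Start: joints at [70.365, 15.12, 91.902, -0, 72.978, -2.114], TCP at [0.203, 0.644, 0.231] pointing down, gripper open.
Joint ranges: [-150.88, 150.88], [-54.13, 125.18], [17.81, 147.31], [-75.09, 255.09], [0, 152.58], [-146.25, 146.25]. Speed limits (degrees/s): [147.25, 147.25, 180, 180, 180, 180].

## Interface

Orientations are given as [roll, pitch, yaw] about the fixed x, y, z axes, in that order (R = Rz(yaw) Ry(pitch) Rx(roll)).
In Python, from rig import ctrl gives the robot as it stands.
- The arm moves only by the shell command python3 -m pendant 'ROWS' [FORCE]. ROWS is a JSON object of lists of equal length, an entry for each row: "dp": the shift along the tool's x, y, z in units of 50 mm (1.0 is 50 mm), a list of three; "yaw": the turn about the tool's z in units of 6 degrees (1.0 is 6 degrees); "jaw": the finger opening in mm, from 0 to 85.4. A call has 1 to 8 rows; each row shifts and turns the commanded pose from where the row before left it, along the tool's axes as they then stand; what a row does not reach is not made up. A row lasts 1/10 s, in which the tool goes at most 50 mm and 8.59 degrees, less where a joint would pass 70% of its speed; a pose out of reach is approached as far as the arm can. A call is refused whole if a number of a shift passes 1 or a number of a turn 1, either way. A call with a gripper value outside its range is refused whole. The fingers move at their own pace and stop on an object; FORCE is the grip in N (left out, the last holds). Time passes only in rows, so rows that do not move let the fingers close. It gives the time, the measured TCP pose, the force, the opening and the grip force at its end, in the units of the state.
- ctrl.sense(): the state, without advancing time (a new reading comes with each control period).
- ctrl.snapshot(name): name is "scene" or "top" or "wrist"; returns the picture (480x640x3 uint8, red, green, blue); there is no depth.
- ctrl.camera_model(name): a dict with "fx", "fy", "cx", "cy" (pixels), "extrinsics" (4x4, takes a point from world to camera coordinates). Camera axes: x right, y down, z forward; pixel columns grow to the right and rows downward; lengths in m; the calibration is good to about 2 mm. A picture is of the moment at which its call begins: read the wrist's pose just before it. camera_model takes no time and is no camera call; for the wrist camera it gives the pose at the moment of the call.
- ctrl.hand_in(): hands the job in; it is judged then, once.
The state is a dict: "time": time; "joint_positions": joint angles; "qd": joint speeds; "effort": joint torques, N m; "position": TCP position; "tcp_rot": TCP orientation; "ft_force": force on the tool from outside, world axes, zero at the start; "wrist_torque": the same for the moment, N m; "grip_width": opening from 0.0 (shut) to 1.0 (fully open); "grip_force": force on a finger pad.
Only numpy, scipy, OpenCV 4.12 (cv2) and the standard library are available. Lean on these libraries where they do the work, as an engineer would, in place of code of your own. Each camera call takes 0.05 s, during which the arm holds its last target. There are 200 camera calls.

## Task

Take the roll of masking tape out of its wooden rack and hang it over the bar of the tape feeder, and let go of it there. Only then press the feeder's green three-position enabling button down to its middle position, half of its travel, never as far as the bottom (that trips the feeder), and keep it there: your program finishes while still holding the button at half travel. Leave the other things on the bench where they are.

Things in the scene. Friction and masses are not known exactly. Their poses are not given: they have to be found in the camera images.
- tape_roll: Roll of beige masking tape: ring of 94 mm outer diameter, about 72 mm hole, 19 mm wide, 50 g. Starts standing on edge in the rack's slot, centre 58 mm and top 105 mm above the bench; can be pinched from above across its 19 mm width (the wall is about 11 mm thick radially). z is the ring's axis (horizontal, along the rack's x at the start); origin on that axis in one flat face.
- roll_center (a point): Centre of the tape roll: on the ring's axis, midway between the flat faces.
- roll_rack: Fixed wooden cradle, 66 x 130 mm, that holds the roll on edge in a slot 25 mm wide and open at the top (cheeks up to 42 mm above the bench). Origin: centre of its underside; z up; x is across the slot, along the roll's axis; y is along the slot.
- feeder: Fixed tape feeder: grey base 135 x 240 x 16 mm, blue column 149 mm high carrying a level steel bar, and beside it a grey box with the green button. Origin: underside of the base; z up. The bar (14 mm diameter) runs along x at y = -65 mm, axis 130 mm up, from a 40 mm flange on the column (x = +43 mm) to its free end at x = -38 mm, a 20 mm orange lip. The button is at x = +10, y = +65 mm.
- bar_mid (a point): Middle of the steel bar on its axis (feeder x = +3 mm, y = -65 mm, 130 mm above the bench), axes as the feeder's. The roll hangs well here, its centre then about 29 mm below this point.
- bar_tip (a point): End of the bar's orange lip on the bar's axis, at its free (-x) end.
- button_top (a point): Centre of the top of the green mushroom button (44 mm diameter), moving with it: 118 mm above the bench released, 108 in the middle position, 98 at the bottom. A thin scale plate 33 mm behind it (+x), up to 119 mm above the bench, has white, green and red bands: in the middle position the cap's top is level with the green band.
- enable_button (a joint): Travel of the button, m: 0 released, 0.020 at the bottom, growing as it is pressed straight down; 0.010 is the middle position. It springs back: 4 N to start it, 8 N in the middle, 12 N at the bottom.
- screwdriver: Small yellow-handled screwdriver, 97 mm long, 10 mm thick, lying near the front middle; a bystander to leave alone. Origin: centre of its underside.
- film_can: Black film can with grey lid, 34 mm x 50 mm high, at the left; a bystander to leave alone. Origin: centre of its underside.
- screw_jar: Jar with blue lid, 46 mm x 53 mm high, at the right; a bystander to leave alone. Origin: centre of its underside.
- dropper_bottle: Dropper bottle with black top, 39 mm x 80 mm high, at the back; a bystander to leave alone. Origin: centre of its underside.
- air_bulb: Grey rubber air bulb, 45 x 83 x 44 mm, at the back; a bystander to leave alone. Origin: centre of its underside.
Mind the look-alikes: they are no part of the job. There is more than one size of the tape_roll; the job needs the largest.

How it is judged:
By the outcome, as a careful person would: the job done as asked, in the order asked, and still so for the second after the job is handed in, while the arm keeps its last pose, push and grip.
It also fails if it takes over 48 s, if anything falls off the work surface, if the arm or the gripper's body presses on something with over 40 N, if the wrist force passes 120 N, or if a joint passes its speed limit or range.

## Working session

There is one attempt and no reset: what is moved stays moved. The work goes in short steps, Python scripts to look and compute and a shell command to move; the robot and the scene stay as the last step left them, time stands still between calls to the robot, and variables do not carry over. Pictures are saved under pics/ and viewed, at most 10 in all, crops included, and the job is handed in when it is done.

```bash
mkdir -p pics && ls && python3 - <<'E'
from rig import ctrl
import cv2, numpy as np
for n in("scene","top"):
    im=ctrl.snapshot(n); cv2.imwrite(f"pics/{n}0.png",im[:,:,::-1])
    m=ctrl.camera_model(n); print(n,m["fx"],m["fy"],m["cx"],m["cy"],np.round(m["extrinsics"],4).tolist())
print(ctrl.sense())
E
```

```text
pics
scene 575.7206283719153 575.7206283719153 322.95325843638113 242.48472980431785 [[0.7027, -0.7113, -0.0167, -0.4209], [-0.4836, -0.4603, -0.7445, 0.3354], [0.5219, 0.5312, -0.6675, 1.262], [0.0, 0.0, 0.0, 1.0]]
top 505.04935040753367 505.04935040753367 312.85381956974015 240.64849465316843 [[0.0111, -0.9999, 0.002, -0.0206], [-0.9891, -0.0112, -0.1469, 0.6201], [0.1469, -0.0003, -0.9892, 1.2694], [0.0, 0.0, 0.0, 1.0]]
{'time': 0.1, 'joint_positions': array([ 7.03663406e+01,  1.51650942e+01,  9.19730837e+01, -1.27801835e-03,
        7.29766323e+01, -2.11309278e+00]), 'qd': array([-0.01627642, -0.05645499, -0.1485167 ,  0.03977178, -0.02868563,
       -0.04919612]), 'effort': array([ 1.41621356e-03, -5.16712761e+01, -3.68593454e+01, -1.15063708e-04,
        6.35386677e-03,  4.48121646e-07]), 'position': array([0.20298487, 0.64307375, 0.23008681]), 'tcp_rot': array([-1.79885223e+02, -3.01284792e-03,  1.62479806e+02]), 'ft_force': array([ 0.20649854, -0.23121959,  0.37984069]), 'wrist_torque': array([ 0.03316783,  0.01961425, -0.00017851]), 'grip_force': 0.0, 'grip_width': 1.0028258673299228}
```

View pics/scene0.png

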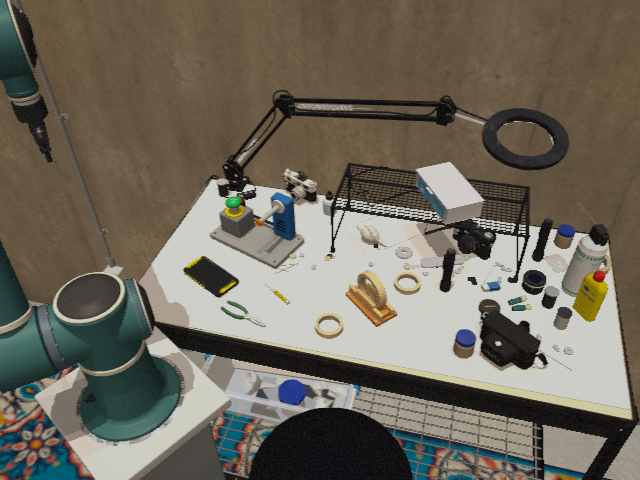

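View pics/top0.png

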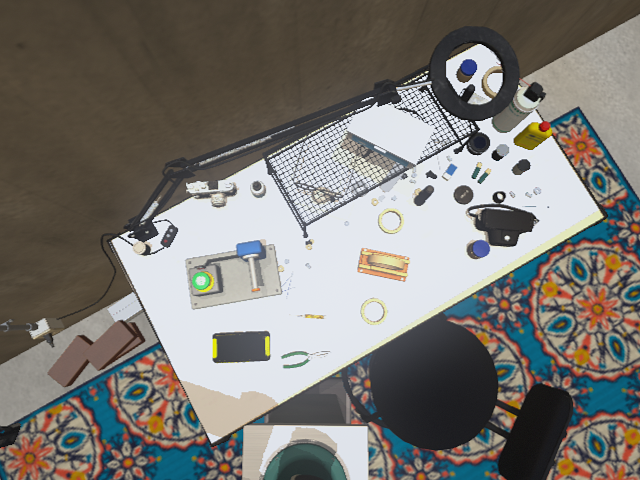

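The scene camera shows the rack with a standing roll at (370,292), the feeder at (257,240) with its green button at (236,202) and bar tip at about (260,222). In the top camera the rack is at (384,263), the button at (202,281), and the bar runs from (250,250) to (257,290).

Candidates that could be taken for the roll:
- the standing roll in the rack, top (384,263)
- a flat ring at (390,221)
- a flat ring at (373,311)
- a ring at (492,82)

The description (standing on edge in the rack) picks the first one. I'll check it in a close crop.

```bash
python3 - <<'E'
import cv2, numpy as np
t=cv2.imread("pics/top0.png"); s=cv2.imread("pics/scene0.png")
a=cv2.resize(t[230:300,340:430],None,fx=4.4,fy=4.4,interpolation=2)   #396x308
b=cv2.resize(t[230:320,180:300],None,fx=3.3,fy=3.3,interpolation=2)   #396x297
c=cv2.resize(s[260:345,310:430],None,fx=3.3,fy=3.3,interpolation=2)   #396x280
d=cv2.resize(s[185:275,200:310],None,fx=3.3,fy=3.3,interpolation=2)   #363x297
o=np.zeros((600,800,3),np.uint8)
for im,x,y in((a,0,0),(b,400,0),(c,0,310),(d,400,300)):
    h,w=im.shape[:2]; h=min(h,600-y); o[y:y+h,x:x+w]=im[:h]
cv2.imwrite("pics/crop1.png",o)
E
```

```text
(no output)
```

View pics/crop1.png

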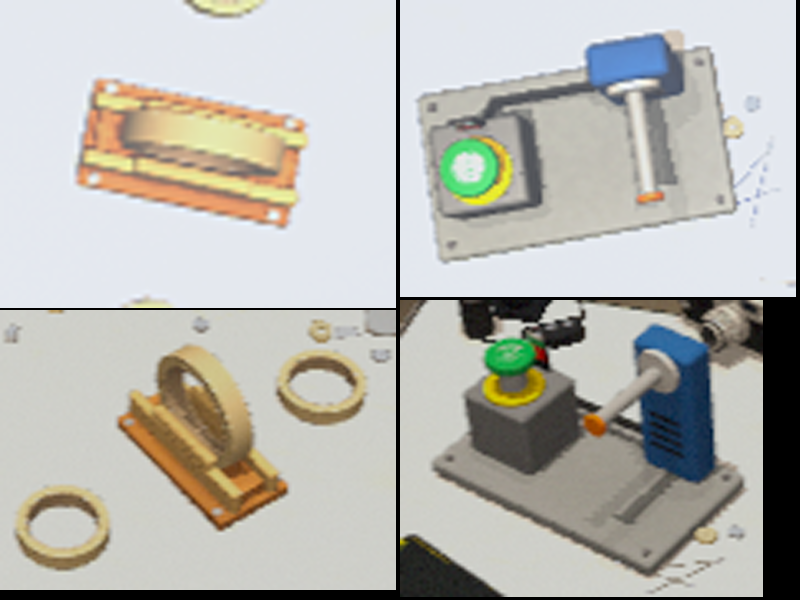

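```bash
cat > h.py <<'E'
from rig import ctrl
import numpy as np
from scipy.optimize import least_squares
def proj(n,P,m=None):
    m=m or ctrl.camera_model(n); E=np.array(m["extrinsics"]); c=np.atleast_2d(P)@E[:3,:3].T+E[:3,3]
    return np.c_[m["fx"]*c[:,0]/c[:,2]+m["cx"], m["fy"]*c[:,1]/c[:,2]+m["cy"]]
def ray(n,uv,z,m=None):
    m=m or ctrl.camera_model(n); E=np.array(m["extrinsics"]); R=E[:3,:3]; o=-R.T@E[:3,3]
    d=R.T@[(uv[0]-m["cx"])/m["fx"],(uv[1]-m["cy"])/m["fy"],1]; return o+d*(z-o[2])/d[2]
def world(q,L):
    c,s=np.cos(q[2]),np.sin(q[2]); L=np.atleast_2d(L).astype(float)
    return np.c_[q[0]+c*L[:,0]-s*L[:,1], q[1]+s*L[:,0]+c*L[:,1], L[:,2]]
E
python3 - <<'E'
from h import *
T=lambda p,k,o:np.array(p)/k+np.array(o)
top=T([(18,98),(310,45),(335,210),(43,262),(70,166),(250,197)],3.3,(180,230))
topL=[(.0675,.12,.016),(.0675,-.12,.016),(-.0675,-.12,.016),(-.0675,.12,.016),(.01,.065,.118),(-.038,-.065,.13)]
sc=T([(33,163),(248,270),(343,180),(112,55),(196,125)],3.3,(200,185))
scL=[(-.0675,.12,.016),(-.0675,-.12,.016),(.0675,-.12,.016),(.01,.065,.118),(-.038,-.065,.13)]
def fit(top,topL,sc,scL,q0,th=False):
    def f(q):
        a,b=np.array(topL),np.array(scL)
        if th: a[:,2]=q[3]; b[:,2]=q[3]
        return np.r_[(proj("top",world(q,a))-top).ravel(),(proj("scene",world(q,b))-sc).ravel()]
    r=least_squares(f,q0,loss="soft_l1"); print(np.round(r.x,4),np.degrees(r.x[2]),"\n",np.round(r.fun.reshape(-1,2),1).tolist()); return r.x
F=fit(top,topL,sc,scL,[.55,.2,.1])
for n,p in dict(mid=(.003,-.065,.13),tip=(-.038,-.065,.13),flange=(.043,-.065,.13),btn=(.01,.065,.118)).items(): print(n,np.round(world(F,p),4))
tr=T([(95,80),(308,118),(288,225),(78,185)],4.4,(340,230))
trL=[(.033,.065,.01),(.033,-.065,.01),(-.033,-.065,.01),(-.033,.065,.01)]
sr=T([(120,112),(222,215),(287,177)],3.3,(310,260))
srL=[(-.033,.065,.01),(-.033,-.065,.01),(.033,-.065,.01)]
R=fit(tr,trL,sr,srL,[.58,-.15,-.2,.01],True)
print(ctrl.camera_model("wrist"))
E
```

```text
[0.5219 0.1923 0.1866] 10.689743694910574 
 [[0.0, 1.5], [1.0, 1.9], [1.9, 2.1], [-0.4, 2.5], [-0.4, -4.4], [0.4, -3.9], [-2.7, -0.1], [-0.8, -0.4], [-0.2, -1.3], [1.7, -3.5], [1.9, -2.5]]
mid [[0.5369 0.129  0.13  ]]
tip [[0.4967 0.1214 0.13  ]]
flange [[0.5763 0.1364 0.13  ]]
btn [[0.5197 0.2581 0.118 ]]
[ 0.5645 -0.2035 -0.1781  0.004 ] -10.205107972005639 
 [[0.3, -0.4], [-0.3, 0.1], [0.3, 0.0], [-0.2, -0.1], [-1.5, -0.2], [-0.2, 0.5], [0.9, -0.2]]
{'fx': 409.89059778243745, 'fy': 409.89059778243745, 'cx': 309.82576239532506, 'cy': 244.79018770845124, 'extrinsics': array([[ 0.3005384 ,  0.95376737, -0.00211563, -0.67520011],
       [ 0.90877891, -0.28568759,  0.30414386, -0.03999391],
       [ 0.28947808, -0.09332955, -0.95262376,  0.37980869],
       [ 0.        ,  0.        ,  0.        ,  1.        ]])}
```

```bash
python3 - <<'E'
from h import *
T=lambda p,k,o:np.array(p)/k+np.array(o)
top=T([(18,98),(310,45),(335,210),(43,262),(70,166),(250,197)],3.3,(180,230))
topL=np.array([(.0675,.12,.016),(.0675,-.12,.016),(-.0675,-.12,.016),(-.0675,.12,.016),(.01,.065,.118),(-.038,-.065,.13)])
sc=T([(33,163),(248,270),(343,180),(112,55),(196,125)],3.3,(200,185))
scL=np.array([(-.0675,.12,.016),(-.0675,-.12,.016),(.0675,-.12,.016),(.01,.065,.118),(-.038,-.065,.13)])
def f(q):
    a,b=topL.copy(),scL.copy(); a[:4,:2]+=q[3:]; b[:3,:2]+=q[3:]
    return np.r_[(proj("top",world(q,a))-top).ravel(),(proj("scene",world(q,b))-sc).ravel()]
r=least_squares(f,[.52,.19,.18,0,0]); F=r.x; print(np.round(F,4),np.degrees(F[2]),np.round(r.fun.reshape(-1,2),1).tolist())
for n,p in dict(mid=(.003,-.065,.13),tip=(-.038,-.065,.13),flange=(.043,-.065,.13),btn=(.01,.065,.118)).items(): print(n,np.round(world(F,p),4))
# roll check: predicted ring top edge & bottoms in images
R=[.5645,-.2035,-.1781]
for n in("top","scene"):
    print(n,proj(n,world(R,[(0.0095,0,.105),(-.0095,0,.105),(0.0,.047,.058),(0,-.047,.058)])).round(1).tolist())
E
```

```text
[ 5.119e-01  1.903e-01  1.833e-01  1.450e-02 -1.000e-04] 10.502621060375366 [[-0.0, -0.3], [1.0, 0.4], [1.7, 0.6], [-0.6, 0.7], [0.3, -0.3], [1.1, 0.4], [-1.5, -1.0], [0.1, -1.2], [0.7, -2.0], [-0.6, -1.6], [-0.6, -0.3]]
mid [[0.5267 0.1269 0.13  ]]
tip [[0.4864 0.1194 0.13  ]]
flange [[0.5661 0.1342 0.13  ]]
btn [[0.5099 0.256  0.118 ]]
top [[390.1, 256.6], [388.8, 264.1], [368.6, 258.9], [404.8, 265.7]]
scene [[375.6, 273.4], [369.4, 276.7], [360.0, 277.5], [384.1, 300.1]]
```

The two-camera fit gives bar_mid (0.527,0.127,0.130), the button (0.510,0.256) and the rack centre (0.5645,-0.2035) at yaw -10.2°. The predicted ring edges match the picture. I'll grip the ring about 28 mm off its top along the slot, so the fingers miss the bar. First I turn the tool.

```bash
python3 -m pendant '{"dp":[[0,0,0],[0,0,0],[0,0,0],[0,0,0],[0,0,0],[0,0,0],[0,0,0]],"yaw":[1,1,1,1,1,1,1],"jaw":[60,60,60,60,60,60,60]}' 40 && python3 -m pendant '{"dp":[[0,0,0],[0,0,0],[0,0,0],[0,0,0],[0,0,0],[0,0,0],[0,0,0]],"yaw":[1,1,1,1,1,1,0.8],"jaw":[60,60,60,60,60,60,60]}'
```

```text
time: 0.8
position: [0.2031, 0.6433, 0.2305]
tcp_rot: [-179.9, 0.0, 120.2]
ft_force: [-0.2, 0.4, 1.1]
grip_width: 0.701
grip_force: 0.0
time: 1.5
position: [0.2031, 0.6433, 0.2304]
tcp_rot: [-180.0, 0.1, 79.5]
ft_force: [0.3, -0.4, -0.3]
grip_width: 0.705
grip_force: 0.0
```

```bash
python3 -m pendant '{"dp":[[-0.42,0.27,0],[-0.84,0.53,0],[-0.84,0.53,0],[-0.84,0.53,0],[-0.84,0.53,0],[-0.84,0.53,0],[-0.84,0.53,0],[-0.84,0.53,0]],"yaw":[0,0,0,0,0,0,0,0],"jaw":[60,60,60,60,60,60,60,60]}' && python3 -m pendant '{"dp":[[-0.84,0.53,0],[-0.84,0.53,0],[-0.84,0.53,0],[-0.84,0.53,0],[-0.84,0.53,0],[-0.84,0.53,0],[-0.84,0.53,0],[-0.84,0.53,0]],"yaw":[0,0,0,0,0,0,0,0],"jaw":[60,60,60,60,60,60,60,60]}'
```

```text
time: 2.3
position: [0.3426, 0.2961, 0.2309]
tcp_rot: [180.0, 0.0, 79.7]
ft_force: [1.3, -0.2, -0.8]
grip_width: 0.701
grip_force: 0.0
time: 3.1
position: [0.491, -0.0725, 0.2311]
tcp_rot: [-180.0, -0.0, 79.7]
ft_force: [0.2, -0.4, 0.1]
grip_width: 0.699
grip_force: 0.0
```

```bash
python3 -m pendant '{"dp":[[-0.8,0.53,0],[-0.8,0.53,0],[-0.8,0.53,0],[-0.48,0.32,0],[0,0,0]],"yaw":[0,0,0,0,0],"jaw":[60,60,60,60,60]}' && python3 - <<'E'
from h import *
import cv2
m=ctrl.camera_model("wrist"); im=ctrl.snapshot("wrist"); cv2.imwrite("pics/w1.png",im[:,:,::-1]); np.save("w1.npy",m["extrinsics"])
R=[.5645,-.2035,-.1781]
print(proj("wrist",world(R,[(.033,.065,.004),(.033,-.065,.004),(-.033,-.065,.004),(-.033,.065,.004),(0.0095,0,.105),(-.0095,0,.105),(.0095,.03,.094),(-.0095,.03,.094)]),m).round(0).tolist())
s=ctrl.sense(); print(s["position"],s["tcp_rot"])
E
```

```text
time: 3.6
position: [0.5597, -0.2328, 0.2303]
tcp_rot: [-180.0, 0.1, 79.5]
ft_force: [-0.4, 0.6, 0.4]
grip_width: 0.7
grip_force: 0.0
[[347.0, 94.0], [344.0, 241.0], [274.0, 242.0], [269.0, 95.0], [323.0, 192.0], [294.0, 193.0], [323.0, 145.0], [294.0, 145.0]]
[ 0.55894693 -0.2307057   0.23024046] [-1.79904852e+02 -3.01000696e-02  7.95249964e+01]
```

View pics/w1.png

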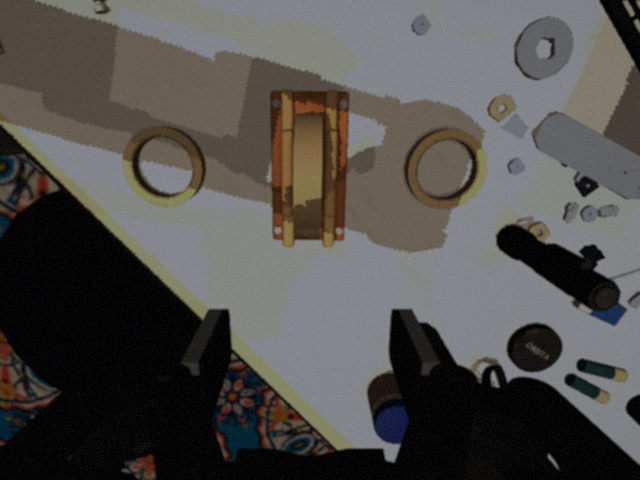

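Rack corners in the wrist view are at (271,92), (349,92), (346,241) and (273,241), and the roll's top is at about (310,190). That is 1.5 px right of the prediction, about 1.5 mm in tool y. The two flat rings, (165,167) and (446,168), are smaller and clear of the fingers. I'll descend.

```bash
python3 -m pendant '{"dp":[[0,0.03,0.6],[0,0,0.8],[0,0,0.8],[0,0,0.6],[0,0,0.3],[0,0,0.14],[0,0,0]],"yaw":[0,0,0,0,0,0,0],"jaw":[48,48,48,48,48,48,48]}' 40 && python3 -m pendant '{"dp":[[0,0,0],[0,0,0],[0,0,0],[0,0,0],[0,0,0],[0,0,0]],"yaw":[0,0,0,0,0,0],"jaw":[10,10,10,10,10,10]}' 40
```

```text
time: 4.35
position: [0.5604, -0.2289, 0.0692]
tcp_rot: [-180.0, -0.0, 79.7]
ft_force: [1.1, 0.4, 0.5]
grip_width: 0.563
grip_force: 0.0
time: 4.95
position: [0.562, -0.2302, 0.0712]
tcp_rot: [179.8, 0.0, 79.7]
ft_force: [0.4, 0.0, 6.2]
grip_width: 0.21
grip_force: 43.5
```

```bash
python3 -m pendant '{"dp":[[0,0,-0.3],[0,0,-0.6],[0,0,-0.8],[0,0,-0.8],[0,0,-0.5],[0,0,-0.2],[0,0,0]],"yaw":[0,0,0,-0.9,-0.9,-0.9,-0.77],"jaw":[10,10,10,10,10,10,10]}' && python3 - <<'E'
from h import *
import cv2
s=ctrl.sense(); m=ctrl.camera_model("wrist"); w=ctrl.snapshot("wrist"); sc=ctrl.snapshot("scene")
print(s["position"],s["tcp_rot"],s["grip_width"],s["grip_force"])
p=s["position"]; y=np.radians(s["tcp_rot"][2]); tx=np.array([np.cos(y),np.sin(y),0]); ty=np.array([np.sin(y),-np.cos(y),0]); c=p+.027*tx-[0,0,.012]
pts=[c+r*(np.cos(a)*tx+np.sin(a)*np.array([0,0,1]))+t*ty for r in(.047,.036) for t in(-.0095,.0095) for a in np.linspace(0,6.28,60)]
for n,im,mm in(("wrist",w,m),("scene",sc,None)):
    im=np.ascontiguousarray(im[:,:,::-1])
    for u in proj(n,np.array(pts),mm): cv2.circle(im,tuple(int(round(v)) for v in u),0,(255,0,0),-1)
    if n=="wrist": A=im[0:400,60:560]
    else: u=proj(n,c)[0].astype(int); B=im[u[1]-75:u[1]+75,u[0]-50:u[0]+50]
cv2.imwrite("pics/held.png",np.hstack([A,cv2.resize(B,(267,400))]))
E
```

```text
time: 5.65
position: [0.5618, -0.2301, 0.2332]
tcp_rot: [179.8, 0.2, 100.7]
ft_force: [1.1, 0.3, -0.9]
grip_width: 0.215
grip_force: 42.5
[ 0.5617527  -0.23009331  0.23324181] [1.79758145e+02 1.79687309e-01 1.00706999e+02] 0.2148652691667817 42.49981086599291
```

View pics/held.png

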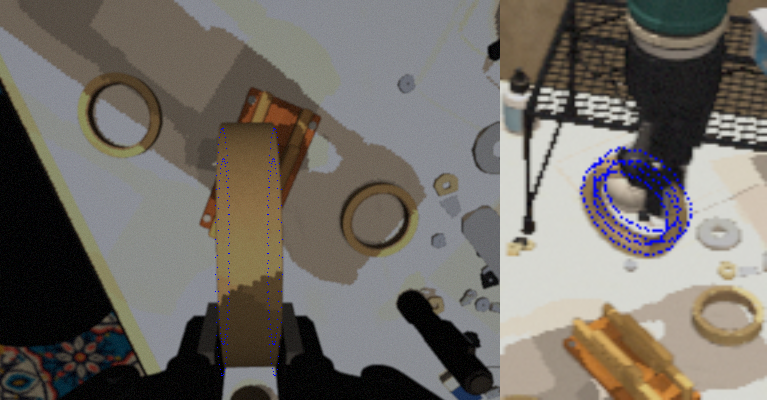

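The held ring matches the model: the overlay agrees in both views to about 2 mm. I'll carry it to the front of the bar's tip.

```bash
python3 -m pendant '{"dp":[[0.5,-0.13,0],[0.9,-0.14,0],[0.95,-0.14,0],[0.95,-0.14,0],[0.95,-0.14,0],[0.95,-0.14,0],[0.9,-0.14,0],[0.52,-0.1,0]],"yaw":[0,0,0,0,0,0,0,0],"jaw":[10,10,10,10,10,10,10,10]}' && python3 -m pendant '{"dp":[[0,0,0.3],[0,0,0.6],[0,0,0.6],[0,0,0.4],[0,0,0.2],[0,0,0]],"yaw":[0,0,0,0,0,0],"jaw":[10,10,10,10,10,10]}' && cat > look.py <<'E'
from h import *
import cv2,sys
s=ctrl.sense(); m=ctrl.camera_model("wrist"); w=ctrl.snapshot("wrist"); sc=ctrl.snapshot("scene"); tp=ctrl.snapshot("top")
p=s["position"]; print(p,s["tcp_rot"],s["ft_force"])
F=[.5119,.1903,.1833]; L=world(F,[(-.038,-.065,.13),(.043,-.065,.13),(.01,.065,.118)])
for n,mm in(("wrist",m),("scene",None),("top",None)): print(n,proj(n,L,mm).round(0).tolist())
f=lambda i:np.ascontiguousarray(i[:,:,::-1])
A=cv2.resize(f(w),(400,300)); B=cv2.resize(f(sc)[170:270,200:320],(480,400),interpolation=2)[:,:400]
B=cv2.resize(f(sc)[180:270,200:320],(400,300),interpolation=2); C=cv2.resize(f(tp)[230:320,180:300],(400,300),interpolation=2)
D=cv2.resize(f(w)[0:300,120:520],(400,300))
cv2.imwrite(sys.argv[1],np.vstack([np.hstack([A,B]),np.hstack([D,C])]))
E
python3 look.py pics/l1.png
```

```text
time: 6.55
position: [0.4456, 0.0887, 0.2289]
tcp_rot: [-179.9, -0.1, 100.5]
ft_force: [-0.2, 0.1, -0.6]
grip_width: 0.212
grip_force: 42.5
time: 7.15
position: [0.446, 0.0853, 0.1221]
tcp_rot: [-179.7, 0.0, 100.4]
ft_force: [0.8, -0.2, -0.9]
grip_width: 0.21
grip_force: 42.5
[0.44597009 0.08533495 0.12211617] [-1.79732562e+02  4.62197409e-03  1.00416318e+02] [ 0.79286405 -0.22391116 -0.90958243]
wrist [[439.0, 271.0], [670.0, 271.0], [640.0, -174.0]]
scene [[259.0, 223.0], [278.0, 206.0], [233.0, 200.0]]
top [[257.0, 290.0], [252.0, 257.0], [201.0, 280.0]]
```

View pics/l1.png

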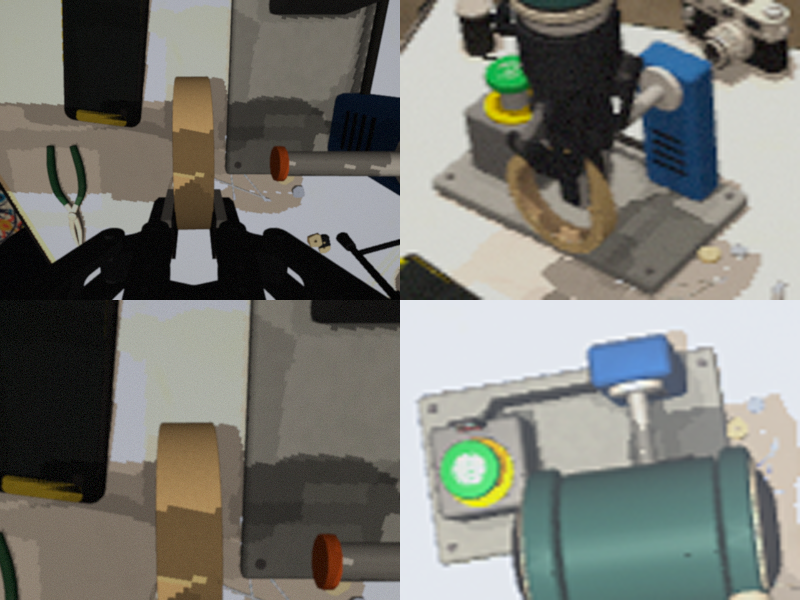

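The wrist view shows the lip's face at about full-pixel (437,261), the bar's centre row at 261 (predicted 271), and the ring in front of it spanning rows 123–368. The bar is therefore about 3.5 mm further along tool +x. I'll rise 5 mm and slide the ring on.

```bash
python3 -m pendant '{"dp":[[0.05,0,-0.1],[0,0.2,0],[0,0.25,0],[0,0.25,0],[0,0.3,0],[0,0.3,0],[0,0.3,0],[0,0.15,0]],"yaw":[0,0,0,0,0,0,0,0],"jaw":[10,10,10,10,10,10,10,10]}' && python3 -m pendant '{"dp":[[0,0,0],[0,0,0.08],[0,0,0.08],[0,0,0.06],[0,0,0]],"yaw":[0,0,0,0,0],"jaw":[10,10,10,10,10]}' && python3 look.py pics/l2.png
```

```text
time: 8.1
position: [0.5353, 0.105, 0.1291]
tcp_rot: [180.0, 0.0, 100.5]
ft_force: [0.4, -0.2, -0.7]
grip_width: 0.215
grip_force: 42.5
time: 8.6
position: [0.5322, 0.1044, 0.1174]
tcp_rot: [-179.9, -0.0, 100.5]
ft_force: [-0.0, -1.2, 0.4]
grip_width: 0.212
grip_force: 42.5
[0.53216468 0.10444208 0.11743054] [-1.79905807e+02 -1.84685279e-03  1.00494305e+02] [-0.00773438 -1.21348591  0.40281115]
wrist [[185.0, 285.0], [421.0, 285.0], [329.0, -169.0]]
scene [[259.0, 223.0], [278.0, 206.0], [233.0, 200.0]]
top [[257.0, 290.0], [252.0, 257.0], [201.0, 280.0]]
```

View pics/l2.png

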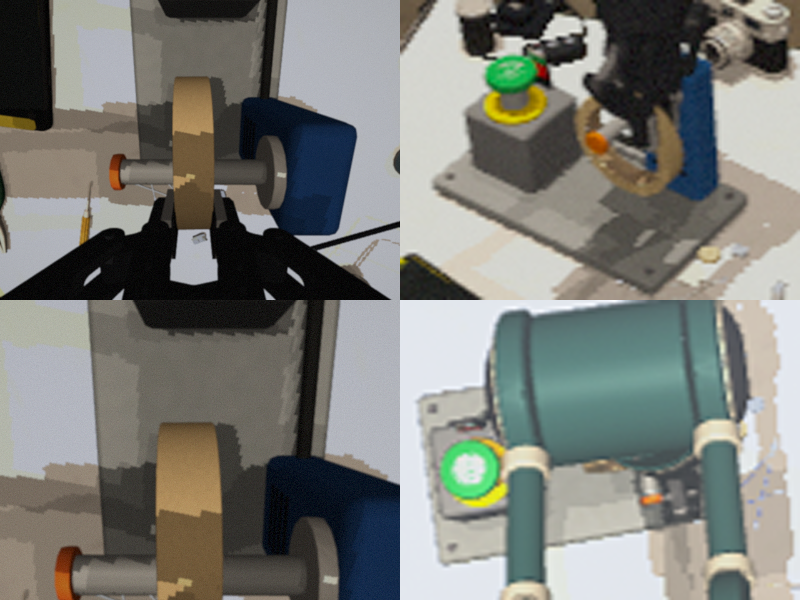

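The bar passes through the ring: the ring is at column 193 (half-scale view), between the lip at 118 and the flange at 268. I'll lower it to contact.

```bash
python3 -m pendant '{"dp":[[0,0,0.04],[0,0,0.04],[0,0,0]],"yaw":[0,0,0],"jaw":[10,10,10]}' && python3 -m pendant '{"dp":[[0,0,0.03],[0,0,0]],"yaw":[0,0],"jaw":[10,10]}'
```

```text
time: 9.05
position: [0.5335, 0.1047, 0.1148]
tcp_rot: [180.0, 0.0, 100.5]
ft_force: [-1.8, 0.2, 2.4]
grip_width: 0.217
grip_force: 42.9
time: 9.25
position: [0.5338, 0.1047, 0.1145]
tcp_rot: [179.9, 0.0, 100.5]
ft_force: [-3.7, -1.4, 8.9]
grip_width: 0.216
grip_force: 43.8
```

```bash
python3 -m pendant '{"dp":[[0,0,-0.02],[0,0,0],[0,0,0],[0,0,0],[0,0,0]],"yaw":[0,0,0,0,0],"jaw":[22,24,27,30,30]}' && python3 -m pendant '{"dp":[[0,0,0],[0,0,0],[0,0,-0.1],[0,0,-0.3],[0,0,-0.6],[0,0,-0.8],[0,0,-0.6],[0,0,0]],"yaw":[0,0,0,0,0,0,0,0],"jaw":[30,30,30,30,30,30,30,30]}' && python3 look.py pics/l3.png
```

```text
time: 9.75
position: [0.533, 0.1046, 0.1134]
tcp_rot: [-180.0, -0.0, 100.5]
ft_force: [-1.0, -0.1, 0.6]
grip_width: 0.352
grip_force: 0.0
time: 10.55
position: [0.5371, 0.1053, 0.2415]
tcp_rot: [179.3, 0.0, 100.5]
ft_force: [1.4, -0.6, 0.6]
grip_width: 0.351
grip_force: 0.0
[0.53711589 0.10525789 0.24148351] [1.79296808e+02 2.40380002e-02 1.00500745e+02] [ 1.37037841 -0.59370202  0.58204226]
wrist [[231.0, 207.0], [360.0, 206.0], [307.0, -25.0]]
scene [[259.0, 223.0], [278.0, 206.0], [233.0, 200.0]]
top [[257.0, 290.0], [252.0, 257.0], [201.0, 280.0]]
```

View pics/l3.png

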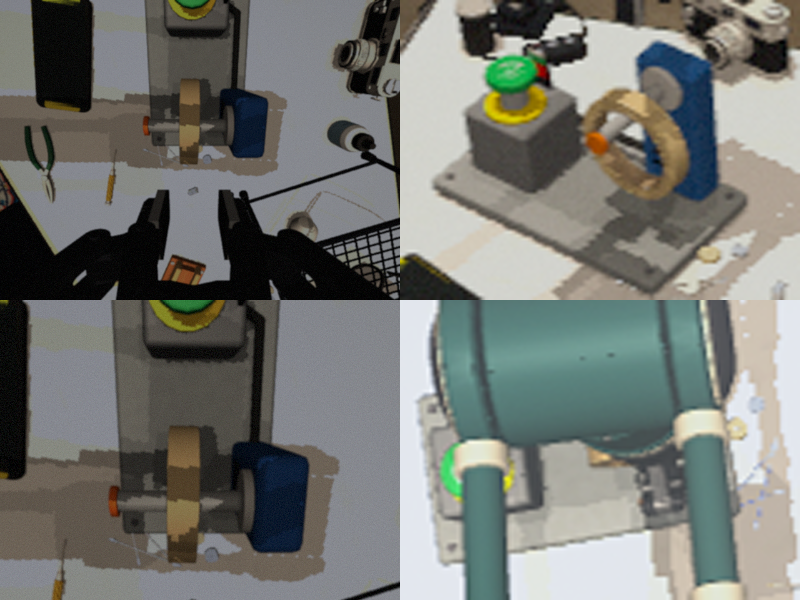

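The ring hangs freely on the bar, between the lip and the flange, and the gripper is clear. Next is the button. I'll shut the fingers, move part way, and measure the green cap with the wrist camera.

```bash
python3 -m pendant '{"dp":[[0.4,0,0],[0.6,0,0],[0.4,0,0],[0,0,0],[0,0,0]],"yaw":[0,0,0,0,0],"jaw":[0,0,0,0,0]}' 40 && cat > btn.py <<'E'
from h import *
import cv2
m=ctrl.camera_model("wrist"); s=ctrl.sense(); w=ctrl.snapshot("wrist"); h=cv2.cvtColor(w,cv2.COLOR_RGB2HSV)
g=cv2.inRange(h,(50,110,60),(75,255,255)); n,l,st,ct=cv2.connectedComponentsWithStats(g); i=1+np.argmax(st[1:,4]); x,y,ww,hh,_=st[i]
uv=(x+ww/2,y+hh/2); b=ray("wrist",uv,.114,m); p=s["position"]; a=np.radians(s["tcp_rot"][2]); d=b-p
print(st[i],b,p,s["tcp_rot"],"units",(d[0]*np.cos(a)+d[1]*np.sin(a))/.05,(d[0]*np.sin(a)-d[1]*np.cos(a))/.05, "pred r px",m["fx"]*.022/(p[2]))
E
python3 btn.py
```

```text
time: 11.2
position: [0.5195, 0.1733, 0.2322]
tcp_rot: [-179.8, 0.0, 100.6]
ft_force: [0.9, 0.6, -0.1]
grip_width: -0.001
grip_force: 0.0
[ 283   61   72   76 2747] [0.50919291 0.26026044 0.114     ] [0.51948767 0.17328603 0.23224284] [-1.79836508e+02  4.73062680e-02  1.00571387e+02] units 1.7477375563193256 0.1167267201393685 pred r px 38.82829340340597
```

```bash
python3 -m pendant '{"dp":[[0.5,0.03,0],[0.7,0.04,0],[0.5,0.03,0.2],[0,0,0.5],[0,0,0.6],[0,0,0.4],[0,0,0.2],[0,0,0]],"yaw":[0,0,0,0,0,0,0,0],"jaw":[0,0,0,0,0,0,0,0]}' && python3 -m pendant '{"dp":[[0,0,0],[0,0,0]],"yaw":[0,0],"jaw":[0,0]}'
```

```text
time: 12.05
position: [0.5088, 0.2566, 0.1367]
tcp_rot: [-179.8, 0.1, 100.4]
ft_force: [-0.3, 0.5, -0.3]
grip_width: -0.003
grip_force: 0.0
time: 12.25
position: [0.5111, 0.2582, 0.1404]
tcp_rot: [179.8, -0.0, 100.5]
ft_force: [-0.4, -0.6, 0.0]
grip_width: -0.002
grip_force: 0.0
```

```bash
python3 -m pendant '{"dp":[[0,0,0.15],[0,0,0.15],[0,0,0]],"yaw":[0,0,0],"jaw":[0,0,0]}' | egrep "pos|ft" && for i in 1; do python3 -m pendant '{"dp":[[0,0,0.02],[0,0,0]],"yaw":[0,0],"jaw":[0,0]}'| egrep "pos|ft"; python3 -m pendant '{"dp":[[0,0,0.02],[0,0,0]],"yaw":[0,0],"jaw":[0,0]}'| egrep "pos|ft"; python3 -m pendant '{"dp":[[0,0,0.02],[0,0,0]],"yaw":[0,0],"jaw":[0,0]}'| egrep "pos|ft"; python3 -m pendant '{"dp":[[0,0,0.02],[0,0,0]],"yaw":[0,0],"jaw":[0,0]}'| egrep "pos|ft"; done
```

```text
position: [0.5089, 0.2576, 0.1225]
ft_force: [-0.5, -0.2, 0.6]
position: [0.5098, 0.258, 0.1226]
ft_force: [-0.2, -0.1, -0.1]
position: [0.51, 0.258, 0.1218]
ft_force: [1.1, 0.2, -0.4]
position: [0.5098, 0.258, 0.1207]
ft_force: [-0.5, -0.1, 0.7]
position: [0.5098, 0.2579, 0.1196]
ft_force: [0.4, 0.5, 0.0]
```

```bash
for i in 1; do python3 -m pendant '{"dp":[[0,0,0.02],[0,0,0]],"yaw":[0,0],"jaw":[0,0]}'| egrep "pos|ft"; python3 -m pendant '{"dp":[[0,0,0.02],[0,0,0]],"yaw":[0,0],"jaw":[0,0]}'| egrep "pos|ft"; python3 -m pendant '{"dp":[[0,0,0.02],[0,0,0]],"yaw":[0,0],"jaw":[0,0]}'| egrep "pos|ft"; python3 -m pendant '{"dp":[[0,0,0.04],[0,0,0.04],[0,0,0]],"yaw":[0,0,0],"jaw":[0,0,0]}'| egrep "pos|ft|time"; done
```

```text
position: [0.5098, 0.2579, 0.1186]
ft_force: [-0.5, -0.7, 0.2]
position: [0.51, 0.258, 0.1181]
ft_force: [-0.2, -0.3, 0.8]
position: [0.51, 0.258, 0.1171]
ft_force: [-1.0, -0.4, 3.5]
time: 14.25
position: [0.5101, 0.258, 0.1128]
ft_force: [-1.8, -0.4, 5.8]
```

```bash
python3 -m pendant '{"dp":[[0,0,0.04],[0,0,0.04],[0,0,0],[0,0,0],[0,0,0]],"yaw":[0,0,0,0,0],"jaw":[0,0,0,0,0]}' | egrep "pos|ft"; python3 -m pendant '{"dp":[[0,0,0.01],[0,0,0],[0,0,0]],"yaw":[0,0,0],"jaw":[0,0,0]}'| egrep "pos|ft|time"; python3 look.py pics/l4.png; python3 - <<'E'
import cv2
from rig import ctrl
s=ctrl.snapshot("scene")[:,:,::-1]; cv2.imwrite("pics/l5.png",cv2.resize(s[175:265,200:320],(800,600),interpolation=2))
E
```

```text
position: [0.51, 0.258, 0.1093]
ft_force: [-3.3, -0.7, 7.1]
time: 15.05
position: [0.51, 0.258, 0.1088]
ft_force: [-2.5, -0.7, 6.9]
[0.5100448  0.25803616 0.10883833] [ 1.79981327e+02 -4.89448579e-03  1.00501092e+02] [-2.4839987  -0.67034565  6.88345147]
wrist [[197.0, 619.0], [382.0, 619.0], [307.0, 343.0]]
scene [[259.0, 223.0], [278.0, 206.0], [233.0, 200.0]]
top [[257.0, 290.0], [252.0, 257.0], [201.0, 280.0]]
```

View pics/l5.png

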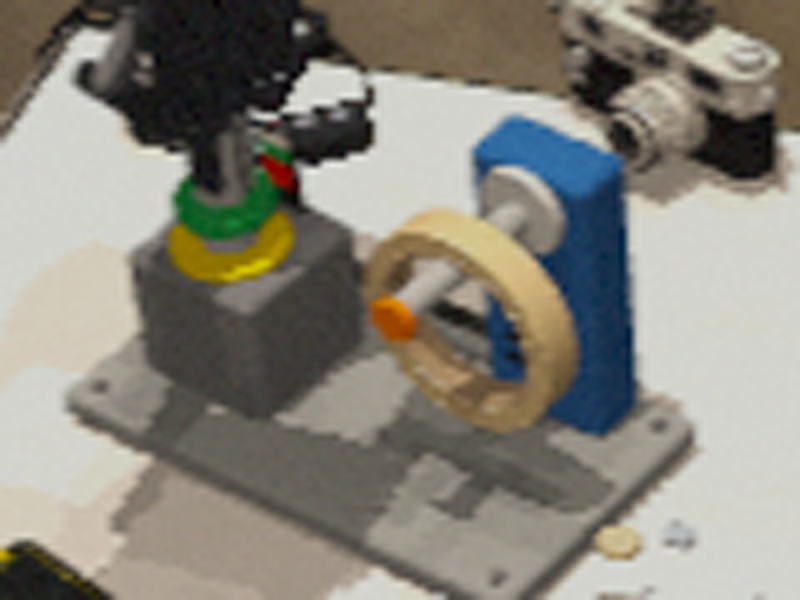

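The button is about half pressed: the cap is just above the yellow collar and at the level of the green band (285,150), with the red band still below. The ring hangs still. Contact was at 0.1178 and the tip is now at 0.1088, so about 9 mm of travel; I'll add 1 mm.

```bash
python3 -m pendant '{"dp":[[0,0,0.02],[0,0,0],[0,0,0],[0,0,0],[0,0,0]],"yaw":[0,0,0,0,0],"jaw":[0,0,0,0,0]}' | egrep "pos|ft|time"; python3 -c "
from rig import ctrl
s=ctrl.sense(); print(s['position'],s['ft_force'])"
```

```text
time: 15.75
position: [0.5101, 0.258, 0.1079]
ft_force: [-1.4, -0.7, 8.3]
[0.51008873 0.25803835 0.10794817] [-1.4281317  -0.72546776  8.27190118]
```

Tip height 0.108 and 8.3 N both match the middle position, so I'm handing in.

```bash
python3 -c "
from rig import ctrl
print(ctrl.hand_in())"
```

```text
the job is handed in; nothing more can be done
None
```

The tape roll hangs released on the feeder bar, and I handed in at about 16 s with the arm holding the button at half travel (tip at 108 mm, 8.3 N); no verdict was returned.

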